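# Dock a tube carriage and drop its gravity latch

## Task

Lock the sliding tube carriage into its dock: lift the steel latch bar on its front by the cross-grip, push the carriage in against its ejector springs with the bar held up over the keeper, and let the bar fully down into the keeper's notch, so that the carriage stays in when you let go. Be gentle with the keeper: it is sprung and gives a little when pushed, and must never be driven back more than 3 mm. Leave the things round the dock where they stand.

Things in the scene. Friction and masses are not known exactly. Their poses are not given: they have to be found in the camera images.
- dock: Grey base plate, 320 x 120 x 12 mm, screwed to the bench. Origin: centre of its underside, on the bench. +x (long way) is the direction in which the carriage slides in; z is up. The carriage is at its -x end, the keeper at its +x end, both on its centre line.
- keeper_middle (a point): Fixed point of the dock on its top, centre line, x = +88 mm: where the notch begins if the keeper sits in the middle of its slots. The keeper (steel, 40 mm wide) is clamped up to 14 mm before or beyond; its setting is not reported: feel or look for it. Along +x: land 24 mm long, top 44 mm over the bench, upright front; notch 16 mm long, floor 23 mm; back wall 26 mm long, top 60 mm.
- carriage (a joint): Travel in m of the grey carriage (block 70 x 84 mm with five tubes, 104 mm high) along the dock's +x; 0 = out, 0.096 = end. Friction about 1 N, and 40 N per m/s; from 0.045 on ejectors push it out, 3 N there, 6.5 N at 0.068. With the tooth in the notch it reads 0.054 to 0.082 by the keeper's setting, plus 6 mm play. Bar down, the tooth hits the keeper's front at 0.020 to 0.048.
- latch (a joint): Angle in rad of the latch bar: 0 = fully down (level; also in the notch), grows as its front end is lifted, up to 0.7. It turns freely about a level pin across the carriage front, 46 mm above the bench, and falls by its own weight (0.15 kg). It lies at about 0.17 on the keeper's land, clears the land above 0.18, and clears the back wall above about 0.33.
- latch_tooth (a point): Middle of the underside of the tooth at the bar's far end: 10 mm long, 16 mm wide, 85 mm ahead of the bar's pin, 30 mm above the bench when down. Bar lifted and carriage at 0.048 to 0.052, the tooth is above the land in every keeper setting; pushed on at a latch angle of 0.19 to 0.28 the tooth stops at the back wall, over the notch. While a finger pushes on the grip its friction holds the bar up.
- keeper (a joint): How far in m the sprung keeper has been driven back along the dock's +x from its rest; 0 = at rest. It begins to give at 4 N and then gives 1 mm per 4 N (3 mm is 16 N); 0.010 at most.
- latch_grip (a point): Middle of the bar's cross-grip: a level round steel rod 12 mm thick, 44 mm long, lying along the dock's y on a 9 mm stem; 90 mm above the bench with the bar down, its middle 29 mm above the bar's top; 75 mm ahead of the pin and 44 mm above it. It can be pinched from above, fingers on its near and far sides (closing along the dock's x). Turning the bar from 0 to 0.23 lifts it 16 mm and takes it 12 mm back.
- buffer_bottle: small white reagent bottle with a blue cap, 48 mm wide, 104 mm tall, standing beside the dock; a bystander. Origin: centre of its underside.
- timer: white bench timer, 68 x 64 x 19 mm, lying beside the dock; a bystander. Origin: centre of its underside.
- ethanol_bottle: white reagent bottle with a red cap, 52 mm wide, 124 mm tall; a bystander. Origin: centre of its underside.
- tip_box: blue pipette tip box, 68 x 112 x 71 mm; a bystander. Origin: centre of its underside.
- yellow_tub: yellow round tub, 67 mm wide, 90 mm tall; a bystander. Origin: centre of its underside.
- vortex_mixer: round white mixer with a blue cup, 100 mm wide, 67 mm tall; a bystander. Origin: centre of its underside.

How it is judged:
On the way, in this order (a step that is already met when the one before it is completed fails the run):
1. the latch bar is lifted before the carriage reaches its place (value of joint latch above 0.1 rad and value of joint carriage below 0.051 m), for 0.1 s.
2. the carriage is pushed in to its place (value of joint carriage above 0.051 m), for 0.1 s.
At the end, for the whole second after the job is handed in: The bar is fully down (within 0.04 rad of its rest) with the carriage more than 51 mm in, which is possible only with the tooth in the notch; carriage and bar are at rest, let go (value of joint latch below 0.04 rad and value of joint carriage above 0.051 m and velocity of joint carriage between -0.02 and 0.02 m/s and velocity of joint latch between -0.02 and 0.02 rad/s); the robot touches nothing.
It fails at once if the keeper is driven back more than 3 mm (value of joint keeper above 0.003 m).
It fails at once if a bystander is moved more than 30 mm (distance of any of buffer_bottle, timer, ethanol_bottle, tip_box, yellow_tub, vortex_mixer from where it was at the start of the episode above 0.03 m).
It also fails if it takes over 58 s, if anything falls off the work surface, if the arm or the gripper's body presses on something with over 40 N, if the wrist force passes 120 N, or if a joint passes its speed limit or range.

## Robot

A 6-joint arm with a two-finger parallel gripper is mounted at the origin on the work surface; the furniture and walls round the work are solid. World frame = base frame: x ahead of the robot, y to its left, z up, the work surface at z = 0. Lengths are in m, angles in rad, forces in N, time in s.
With the tool pointing down it reaches from about 0.4 to 0.825 m from the base axis. Payload 7 kg.
Tool frame: the origin (TCP) lies on the centre line of the jaws, within the pads' length; the fingertips stand tip_reach ahead of it and the grasp point (between the pads) is the TCP (tip_reach is the distance from the TCP to the fingertips, in m); z points along the fingers, y is the line along which they close (so a half turn about z gives the same grasp; the last joint's range is limited). The gripper opens to 88 mm and grips with 3 to 60 N. Pads are 19 mm wide; open, the fingers measure 130 mm over their backs; the gripper's body (78 mm by 193 mm) begins 47 mm behind the grasp point.
Start: joints at [1.438, 0.359, 0.012, 0, -1.224, -0.288], TCP at [0.276, 0.616, 0.22] pointing down, gripper open.
Joint ranges: [-3.07, 3.07], [-1.43, 2.12], [-1.02, 1.25], [-3.03, 1.67], [-3.05, -0], [-3.03, 3.03]. Speed limits (rad/s): [2.39, 2.39, 3.01, 3.14, 3.14, 3.14].

## Interface

Orientations are given as [roll, pitch, yaw] about the fixed x, y, z axes, in that order (R = Rz(yaw) Ry(pitch) Rx(roll)).
In Python, from station import get_state, grab_frame, calibration, job_done, find_in, mark_of, tip_reach gives the robot as it stands.
- The arm moves only by the shell command python3 -m handwheel 'ROWS' [OPENING] [FORCE]. ROWS is JSON, a list of rows, each an object with "delta_pos": the shift along the world's x, y, z in units of 30 mm (1.0 is 30 mm), a list of three; "dr": the turn, a rotation vector about the world's x, y, z in degrees, a list of three. In form: [{"delta_pos": [tx, ty, tz], "dr": [rx, ry, rz]}, ...]. A call has 1 to 10 rows; each row shifts and turns the commanded pose from where the row before left it; what a row does not reach is not made up. A row lasts 1/10 s, in which the tool goes at most 50 mm and 8.59 degrees, less where a joint would pass 70% of its speed; a pose out of reach is approached as far as the arm can. A call is refused whole if a number of a shift passes 1 or a number of a turn 8.59, either way. A call with a gripper value outside its range is refused whole. OPENING is the closure, from -1 (fully open) to 1 (shut), set as the call begins (- or left out, the last holds). The fingers move at their own pace and stop on an object; FORCE is the grip in N (left out, the last holds). Time passes only in rows, so rows that do not move let the fingers close. It gives the time, the measured TCP pose, the force, the opening and the grip force at its end, in the units of the state.
- get_state(): the state, without advancing time (a new reading comes with each control period).
- grab_frame(name): name is "side" or "top" or "wrist"; returns the picture (400x640x3 uint8, red, green, blue); there is no depth.
- calibration(name): a dict with "fx", "fy", "cx", "cy" (pixels), "extrinsics" (4x4, takes a point from world to camera coordinates). Camera axes: x right, y down, z forward; pixel columns grow to the right and rows downward; lengths in m; the calibration is good to about 2 mm. A picture is of the moment at which its call begins: read the wrist's pose just before it. calibration takes no time and is no camera call; for the wrist camera it gives the pose at the moment of the call.
- job_done(): hands the job in; it is judged then, once.
Trained networks look in the newest picture that a camera, given by its name, has taken for a name from the list of things; names that differ only in an ending like _2 or _b are one class to them, and where a whole thing is asked for, a point or a joint stands for the part that bears it (a point fixed in the world has none). Each returns a list of dicts, best first, with "conf" (0 to 1); they miss things now and then, are a little off and sometimes report something else, mostly with a low value. They report only what shows in the picture. A call takes as long as a camera call.
- find_in(camera, query): "location" ([column, row] in pixels, amid what is visible of it).
- mark_of(camera, query): "location" ([column, row] in pixels: a listed point, or the origin of a listed thing).
The state is a dict: "t": time; "q": joint angles; "qd": joint speeds; "joint_efforts": joint torques, N m; "eef_pos": TCP position; "ee_rot": TCP orientation; "force": force on the tool from outside, world axes, zero at the start; "moment": the same for the moment, N m; "width": finger opening in m; "gripper_force": force on a finger pad.
Only numpy, scipy, OpenCV 4.12 (cv2) and the standard library are available. Lean on these libraries where they do the work, as an engineer would, in place of code of your own. Each camera call takes 0.05 s, during which the arm holds its last target. There are 200 camera calls.

## Working session

There is one attempt and no reset: what is moved stays moved. The work goes in short steps, Python scripts to look and compute and a shell command to move; the robot and the scene stay as the last step left them, time stands still between calls to the robot, and variables do not carry over. Pictures are saved under pics/ and viewed, at most 10 in all, crops included, and the job is handed in when it is done.

```bash
mkdir -p pics; cat > h.py <<'E'
import numpy as np, cv2
from station import *
def save(cam,name):
    im=grab_frame(cam); cv2.imwrite(f'pics/{name}.png',im[:,:,::-1]); return im
def ray(cam,px):
    c=calibration(cam);E=np.array(c['extrinsics']);R,t=E[:3,:3],E[:3,3]
    d=R.T@np.array([(px[0]-c['cx'])/c['fx'],(px[1]-c['cy'])/c['fy'],1]);return -R.T@t,d
def onz(cam,px,z):
    o,d=ray(cam,px);return o+d*(z-o[2])/d[2]
def tri(a,b):
    A=[];B=[]
    for o,d in (a,b):
        d=d/np.linalg.norm(d);P=np.eye(3)-np.outer(d,d);A.append(P);B.append(P@o)
    p=np.linalg.lstsq(np.vstack(A),np.hstack(B),rcond=None)[0]
    return p
def proj(cam,p):
    c=calibration(cam);E=np.array(c['extrinsics']);q=E[:3,:3]@p+E[:3,3];return np.array([c['fx']*q[0]/q[2]+c['cx'],c['fy']*q[1]/q[2]+c['cy']])
E
python3 - <<'E'
from h import *
np.set_printoptions(precision=4,suppress=True)
s=get_state();print(s['t'],s['eef_pos'],s['ee_rot'],s['force'],s['width'],tip_reach)
M={}
for cam in('side','top'):
    save(cam,cam+'0')
    for q in('dock','keeper_middle','latch_grip','latch_tooth'):
        r=mark_of(cam,q)
        if r: M[cam,q]=r[0]['location'];print(cam,q,[(x['location'],round(x['conf'],2)) for x in r[:2]])
for q in('dock','keeper_middle','latch_grip','latch_tooth'):
    if ('side',q) in M and ('top',q) in M:
        p=tri(ray('side',M['side',q]),ray('top',M['top',q]));print(q,p,proj('side',p)-M['side',q],proj('top',p)-M['top',q])
z=dict(dock=0,keeper_middle=.012,latch_grip=.09,latch_tooth=.03)
for (c,q),m in M.items(): print(c,q,onz(c,m,z[q]))
a=cv2.imread('pics/side0.png');b=cv2.imread('pics/top0.png')
E
```

```text
0.0 [0.2756 0.6157 0.2187] [ 3.1399 -0.0002 -0.4209] [-0.5419 -0.8455 -0.4098] 0.08711933662262575 0.019
side dock [([315.3, 236.2], 0.9)]
side keeper_middle [([304.8, 208.2], 0.8)]
side latch_grip [([313.7, 207.7], 0.54)]
side latch_tooth [([312.2, 222.1], 0.64)]
top dock [([301.2, 208.5], 0.73)]
top keeper_middle [([326.1, 188.9], 0.77), ([443.8, 227.2], 0.53)]
top latch_grip [([302.9, 202.3], 0.66)]
top latch_tooth [([303.7, 202.4], 0.77)]
dock [ 0.5007 -0.0009 -0.0012] [1.5434 0.1634] [-0.1326 -1.3888]
keeper_middle [ 0.5452 -0.0714  0.0176] [-0.8406 -0.1176] [0.0739 0.8014]
latch_grip [ 0.51   -0.0123  0.0912] [0.6977 0.0819] [-0.0617 -0.6519]
latch_tooth [ 0.5127 -0.011   0.0395] [0.6738 0.079 ] [-0.0585 -0.6186]
side dock [0.5044 0.0001 0.    ]
side keeper_middle [ 0.5439 -0.0762  0.012 ]
side latch_grip [ 0.5118 -0.0133  0.09  ]
side latch_tooth [ 0.5155 -0.0187  0.03  ]
top dock [ 0.4968 -0.0013  0.    ]
top keeper_middle [ 0.5479 -0.0712  0.012 ]
top latch_grip [ 0.5084 -0.0123  0.09  ]
top latch_tooth [ 0.5116 -0.0105  0.03  ]
```

View pics/side0.png

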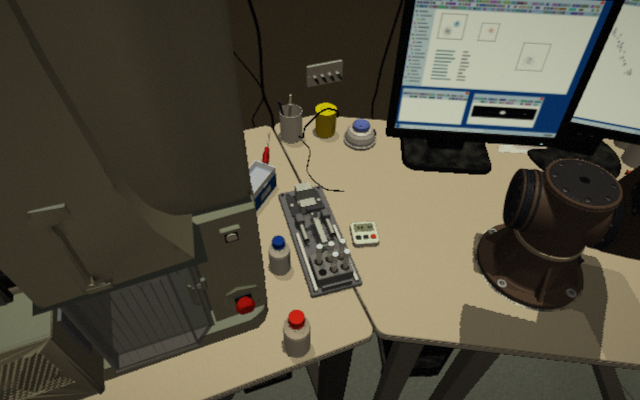

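View pics/top0.png

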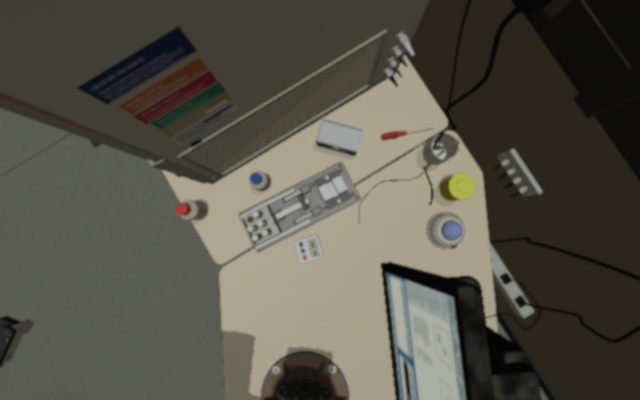

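Side view: the dock runs from the carriage (335,265) to the keeper (306,190), with the timer on the robot's side and the blue-capped bottle on the far side. Top view: the carriage is at (260,225), the keeper at (333,188) and the bar at about (303,202). The measured grip agrees with the geometry (dock +15 mm), and the dock's x axis points at about -55°. I'm moving over it with yaw going to about -145°.

```bash
R='{"delta_pos":[0.38,-0.98,0],"dr":[0,0,-6]}'; python3 -m handwheel '[{"delta_pos":[0.38,-0.98,0],"dr":[0,0,-6]},{"delta_pos":[0.38,-0.98,0],"dr":[0,0,-6]},{"delta_pos":[0.38,-0.98,0],"dr":[0,0,-6]},{"delta_pos":[0.38,-0.98,0],"dr":[0,0,-6]},{"delta_pos":[0.38,-0.98,0],"dr":[0,0,-6]},{"delta_pos":[0.38,-0.98,0],"dr":[0,0,-6]},{"delta_pos":[0.38,-0.98,0],"dr":[0,0,-6]},{"delta_pos":[0.38,-0.98,0],"dr":[0,0,-6]},{"delta_pos":[0.38,-0.98,0],"dr":[0,0,-6]},{"delta_pos":[0.38,-0.98,0],"dr":[0,0,-6]}]' -1 10
python3 -m handwheel '[{"delta_pos":[0.38,-0.98,0],"dr":[0,0,-6]},{"delta_pos":[0.38,-0.98,0],"dr":[0,0,-6]},{"delta_pos":[0.38,-0.98,0],"dr":[0,0,-6]},{"delta_pos":[0.38,-0.98,0],"dr":[0,0,-6]},{"delta_pos":[0.38,-0.98,0],"dr":[0,0,-6]},{"delta_pos":[0.38,-0.98,0],"dr":[0,0,-6]},{"delta_pos":[0.38,-0.98,0],"dr":[0,0,-6]},{"delta_pos":[0.38,-0.98,0],"dr":[0,0,-6]},{"delta_pos":[0.38,-0.98,0],"dr":[0,0,-6]},{"delta_pos":[0.2,-0.98,0],"dr":[0,0,-6]}]'
python3 -m handwheel '[{"delta_pos":[0,0,0],"dr":[0,0,0]},{"delta_pos":[0,0,0],"dr":[0,0,0]}]'
python3 - <<'E'
from h import *
np.set_printoptions(precision=4,suppress=True)
s=get_state();print(s['t'],s['eef_pos'],s['ee_rot'],s['q'])
save('wrist','w1')
for q,z in(('dock',0),('keeper_middle',.012),('latch_grip',.09),('latch_tooth',.03)):
    r=mark_of('wrist',q)
    for x in r[:2]: print(q,x['location'],round(x['conf'],2),onz('wrist',x['location'],z))
E
```

```text
t: 1.5
eef_pos: [0.3901, 0.3209, 0.22]
ee_rot: [-3.141, 0.001, -1.472]
force: [0.3, -0.7, -0.9]
width: 0.0872
gripper_force: 0.0
t: 2.5
eef_pos: [0.499, 0.0269, 0.2199]
ee_rot: [-3.141, 0.001, -2.52]
force: [0.7, 0.8, -0.4]
width: 0.0877
gripper_force: 0.0
t: 2.7
eef_pos: [0.4983, 0.0275, 0.2197]
ee_rot: [3.142, 0.0, -2.516]
force: [0.5, 0.1, 0.3]
width: 0.0874
gripper_force: 0.0
2.7 [0.4983 0.0275 0.2197] [ 3.1415  0.0002 -2.5161] [ 0.4495  0.0663 -0.3664 -0.0001 -1.1379 -1.3948]
dock [301.8, 167.5] 0.91 [0.5077 0.0073 0.    ]
latch_grip [279.0, 177.0] 0.67 [ 0.5104 -0.009   0.09  ]
latch_grip [344.3, 64.7] 0.57 [ 0.402  -0.0179  0.09  ]
latch_tooth [278.8, 164.7] 0.8 [ 0.5141 -0.0155  0.03  ]
```

View pics/w1.png

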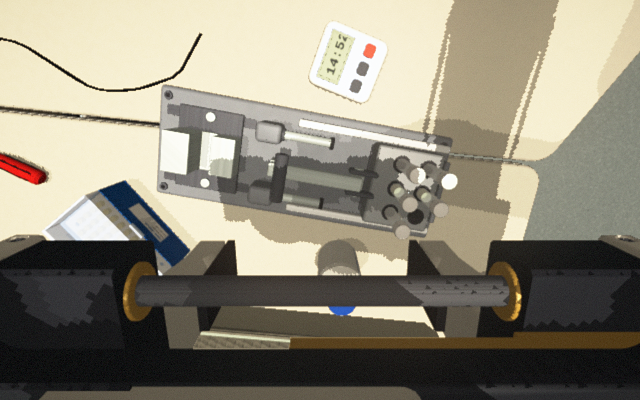

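The wrist picture shows the dock with the keeper's back wall at (178,155), its land at (218,155), the dark grip rod at (280,177) and the carriage at (405,190). The timer is above it, and the bottle and tip box below. Next I'll fit the dock axis and locate the keeper.

```bash
python3 - <<'E'
from h import *
np.set_printoptions(precision=4,suppress=True)
c=[onz('wrist',p,.012)[:2] for p in((165,86),(158,190),(452,140),(425,235))]
for i,j in((0,2),(1,3),(0,1),(2,3)):
    d=c[j]-c[i];print(i,j,np.linalg.norm(d),np.degrees(np.arctan2(d[1],d[0])))
print('centre',np.mean(c,0))
im=cv2.imread('pics/w1.png');cv2.imwrite('pics/w1c.png',cv2.resize(im[80:220,150:310],None,fx=4,fy=4,interpolation=cv2.INTER_CUBIC))
E
```

```text
0 2 0.31113101171233926 115.62059945282073
1 3 0.31334928090327313 115.86729541517539
0 1 0.11419245103895244 24.618710048760025
2 3 0.11282603479957229 25.73164364805095
centre [0.503  0.0062]
```

View pics/w1c.png

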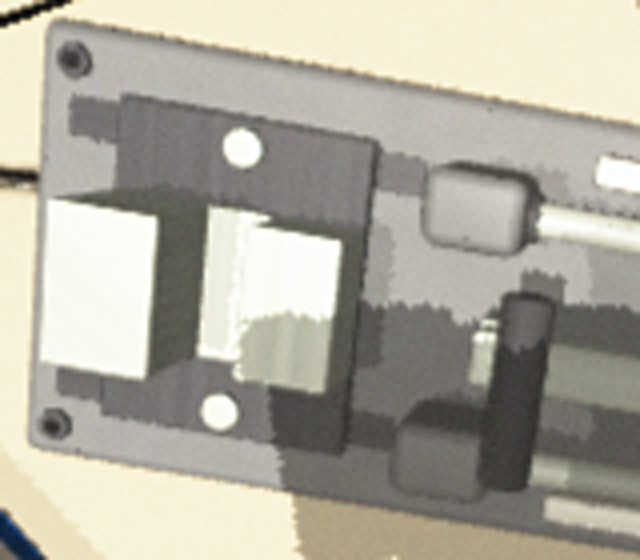

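```bash
python3 - <<'E'
from h import *
np.set_printoptions(precision=4,suppress=True)
P=lambda u,v,z:onz('wrist',(150+u/4,80+v/4),z)[:2]
pts=dict(land_t=P(341,240,.044),land_b=P(325,390,.044),wall_t=P(157,217,.06),wall_b=P(147,380,.06),wallL_t=P(50,200,.06),wallL_b=P(42,360,.06),grip_t=P(528,302,.09),grip_b=P(506,482,.09),scr1=P(75,60,.012),scr2=P(55,425,.012),base1=P(377,140,.02),base2=P(345,453,.02))
a=np.radians(-64.4);X=np.array([np.cos(a),np.sin(a)]);Y=np.array([-X[1],X[0]])
g=(pts['grip_t']+pts['grip_b'])/2;print('grip',g)
for k,p in pts.items():print(k,p,((p-g)@X)*1e3+15,(p-g)@Y*1e3)
d=pts['grip_b']-pts['grip_t'];print(np.linalg.norm(d),np.degrees(np.arctan2(*d[::-1]))-90)
# plate ends
for p in((165,86),(158,190),(452,140),(425,235)):
    q=onz('wrist',p,.012)[:2];print((q-g)@X*1e3+15,(q-g)@Y*1e3)
E
```

```text
grip [ 0.5113 -0.0081]
land_t [ 0.516  -0.0645] 67.86211669415346 -20.1503073589953
land_b [ 0.5509 -0.0476] 67.73693669772146 18.578217654213475
wall_t [ 0.5333 -0.1002] 107.56608145303048 -19.95260917093132
wall_b [ 0.569  -0.0826] 107.14243527072045 19.827056038152534
wallL_t [ 0.5447 -0.1226] 132.6655965908988 -19.375803419505857
wallL_b [ 0.5797 -0.1058] 132.65472870479488 19.447942268909173
grip_t [ 0.4929 -0.0175] 15.556881006261154 -20.66346707383521
grip_b [0.5297 0.0013] 14.443118993738869 20.66346707383526
scr1 [ 0.5245 -0.1507] 149.27908650774563 -49.68799277194786
scr2 [ 0.615  -0.1074] 149.37909959917098 50.58251526526648
base1 [ 0.4939 -0.0741] 66.98420796031212 -44.20672151802058
base2 [ 0.5708 -0.036 ] 65.89107570519246 41.57132538687301
0.04134193938201774 -62.85625083680865
153.63395289798277 -58.00714169019081
155.58960177137274 56.1685619939449
-157.49703870586907 -58.11900208397934
-157.75626927877101 54.70673490942289
```

The fit is consistent: dock axis at -64.4°, land-to-wall distance 39.5 mm (nominal 40), and the grip at (0.511,-0.008). The notch centre needs about 74 mm of grip travel. Next is the alignment and descent with the fingers half open.

```bash
python3 -m handwheel '[{"delta_pos":[0.22,-0.6,-0.4],"dr":[0,0,-5.1]},{"delta_pos":[0.213,-0.587,-0.4],"dr":[0,0,-5.1]},{"delta_pos":[0,0,-0.6],"dr":[0,0,0]},{"delta_pos":[0,0,-0.6],"dr":[0,0,0]},{"delta_pos":[0,0,-0.6],"dr":[0,0,0]},{"delta_pos":[0,0,0],"dr":[0,0,0]},{"delta_pos":[0,0,0],"dr":[0,0,0]}]' -0.2 10
python3 - <<'E'
from h import *
np.set_printoptions(precision=4,suppress=True)
s=get_state();print(s['t'],s['eef_pos'],s['ee_rot'],s['force'])
save('wrist','w2')
for x in mark_of('wrist','latch_grip')[:2]: print(x['location'],round(x['conf'],2),onz('wrist',x['location'],.09))
print(proj('wrist',np.array([.5113,-.0081,.09])))
E
```

```text
t: 3.65
eef_pos: [0.5115, -0.0071, 0.142]
ee_rot: [-3.141, -0.0, -2.692]
force: [-0.2, 0.1, -0.3]
width: 0.0524
gripper_force: 0.0
3.65 [ 0.5115 -0.0071  0.142 ] [-3.1413 -0.0004 -2.692 ] [-0.2312  0.1335 -0.2639]
[316.6, 215.7] 0.96 [ 0.5118 -0.0105  0.09  ]
[320.1171 216.489 ]
```

View pics/w2.png

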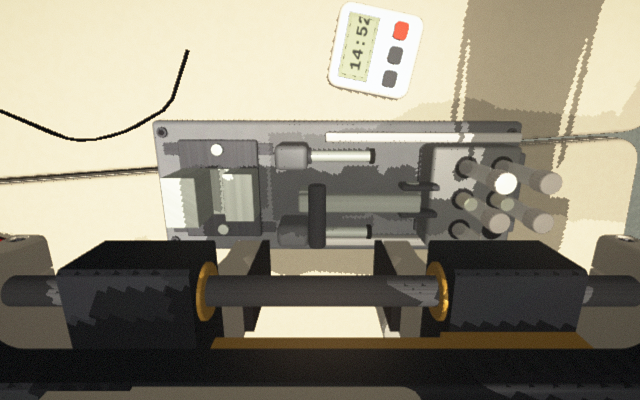

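The grip rod stands at (316,216) and is upright in the image, so the gripper is aligned, about 3 mm off centre. Going down and pinching.

```bash
python3 -m handwheel '[{"delta_pos":[0,-0.08,-0.5],"dr":[0,0,0]},{"delta_pos":[0,0,-0.5],"dr":[0,0,0]},{"delta_pos":[0,0,-0.45],"dr":[0,0,0]},{"delta_pos":[0,0,-0.3],"dr":[0,0,0]},{"delta_pos":[0,0,0],"dr":[0,0,0]}]'
python3 -m handwheel '[{"delta_pos":[0,0,0],"dr":[0,0,0]},{"delta_pos":[0,0,0],"dr":[0,0,0]},{"delta_pos":[0,0,0],"dr":[0,0,0]},{"delta_pos":[0,0,0],"dr":[0,0,0]},{"delta_pos":[0,0,0],"dr":[0,0,0]},{"delta_pos":[0,0,0],"dr":[0,0,0]},{"delta_pos":[0,0,0],"dr":[0,0,0]}]' 1 12
```

```text
t: 4.25
eef_pos: [0.511, -0.0099, 0.0888]
ee_rot: [3.141, -0.001, -2.693]
force: [-0.0, -0.1, 0.8]
width: 0.0524
gripper_force: 0.0
t: 4.95
eef_pos: [0.5114, -0.0099, 0.0892]
ee_rot: [-3.142, 0.0, -2.693]
force: [-0.2, -1.2, 0.5]
width: 0.0028
gripper_force: 0.6
```

The fingers shut to 3 mm, so the rod isn't between them. Looking again.

```bash
python3 - <<'E'
from h import *
s=get_state();print(s['t'],s['eef_pos'],s['width'],s['gripper_force'])
a=save('wrist','w3');b=save('side','s3')
im=np.vstack([cv2.resize(a[100:400,120:520],(600,300*600//400)[:2])[:300*2-300+0] if 0 else cv2.resize(a[120:320],(640,200)),cv2.resize(b[150:300,240:400],(640,600))[:390]])
cv2.imwrite('pics/c3.png',im[:,:,::-1])
E
```

```text
4.95 [ 0.5113729  -0.00994876  0.08921997] 0.002826914752334382 0.570524912327528
```

View pics/c3.png

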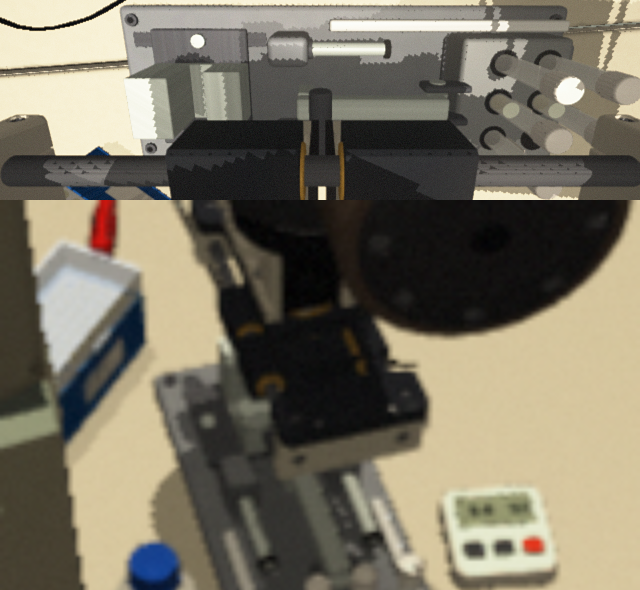

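```bash
python3 -m handwheel '[{"delta_pos":[0,0,0],"dr":[0,0,0]},{"delta_pos":[0,0,0],"dr":[0,0,0]},{"delta_pos":[0,0,0],"dr":[0,0,0]}]'
python3 - <<'E'
from h import *
for z in(.06,.071,.09,.1):print(z,proj('wrist',np.array([.5114,-.0099,z])))
u=np.array([.434,-.901,0]);v=np.array([.901,.434,0])
for s in(-22,22):print(s,proj('wrist',np.array([.5114,-.0099,.09])+v*s/1e3))
im=cv2.imread('pics/w3.png');cv2.imwrite('pics/w3c.png',cv2.resize(im[180:340,240:400],None,fx=3.7,fy=3.7,interpolation=cv2.INTER_CUBIC))
E
```

```text
t: 5.35
eef_pos: [0.5115, -0.0099, 0.0893]
ee_rot: [-3.141, 0.0, -2.693]
force: [0.5, -0.1, 0.9]
width: 0.0005
gripper_force: 0.8
0.06 [321.08682424 230.38384157]
0.071 [321.06405401 237.12673607]
0.09 [321.01834164 250.66343723]
0.1 [320.99029285 258.9694612 ]
-22 [320.94617012 210.87592886]
22 [321.08571377 287.8050881 ]
```

View pics/w3c.png

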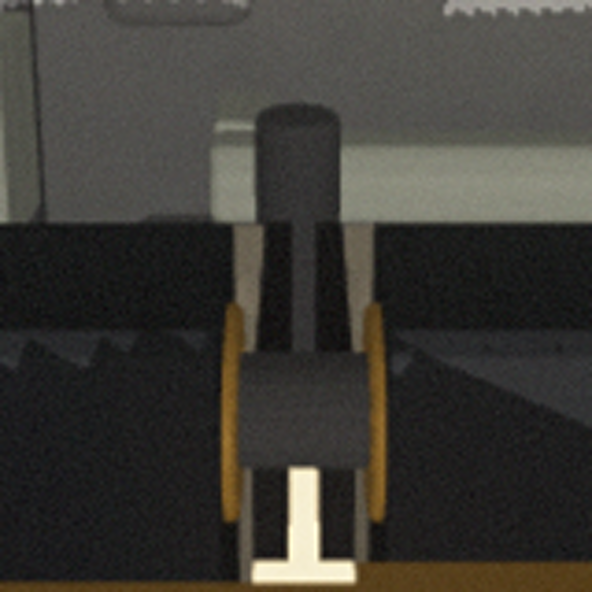

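```bash
python3 - <<'E'
from h import *
np.set_printoptions(precision=1,suppress=True)
s=get_state();T=np.array(s['eef_pos']);a=s['ee_rot'][2]-np.pi/2
y=np.array([np.cos(a),np.sin(a),0]);x=np.array([-y[1],y[0],0])
for dz in(-19,0,19,40):
  for e in(-9.5,9.5):
    print(dz,e,[proj('wrist',T+y*k*.0262+x*e/1e3+np.array([0,0,dz/1e3])) for k in(-1,1)])
grab_frame('wrist');grab_frame('side');grab_frame('top')
M={}
for q in('latch_grip','latch_tooth'):
  for c in('side','top','wrist'):
    r=mark_of(c,q);M[c]=r[0]['location'] if r else None;print(c,q,[(i['location'],i['conf']) for i in r[:1]])
  if M['side'] and M['top']:print(tri(ray('side',M['side']),ray('top',M['top']))*1e3)
im=cv2.imread('pics/w2.png')[225:350,225:420];cv2.imwrite('pics/w2c.png',cv2.resize(im,None,fx=4,fy=4,interpolation=cv2.INTER_CUBIC))
E
```

```text
-19 -9.5 [array([276.7, 251.8]), array([365.2, 251.7])]
-19 9.5 [array([275.4, 221.4]), array([366.4, 221.4])]
0 -9.5 [array([272.1, 266.6]), array([369.6, 266.5])]
0 9.5 [array([270.6, 233.5]), array([371. , 233.4])]
19 -9.5 [array([266.6, 284.6]), array([375. , 284.5])]
19 9.5 [array([264.7, 248.3]), array([376.8, 248.2])]
40 -9.5 [array([258.8, 310. ]), array([382.6, 309.9])]
40 9.5 [array([256.4, 269.3]), array([384.9, 269.2])]
side latch_grip [([312.9, 209.2], 0.71)]
top latch_grip []
wrist latch_grip [([316.5, 248.9], 0.91)]
side latch_tooth [([315.0, 224.3], 0.57)]
top latch_tooth [([327.0, 189.1], 0.54)]
wrist latch_tooth [([309.7, 212.6], 0.63)]
[534.2 -74.  -44.1]
```

View pics/w2c.png

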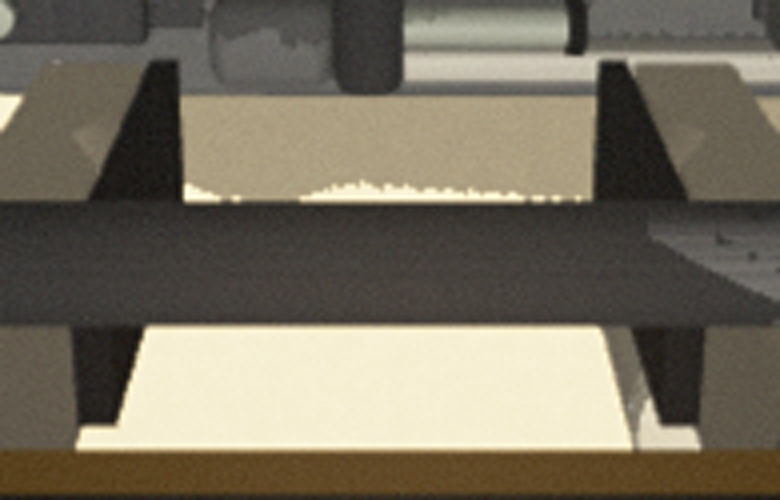

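The finger corners appear at (270,240) and (374,240). That puts the fingertips roughly 5–9 mm above the reported TCP instead of 19 mm below it, so the fingers closed just over the rod. I'll open, go about 17 mm lower while watching the force, and pinch again.

```bash
python3 -m handwheel '[{"delta_pos":[0,-0.05,0.1],"dr":[0,0,0]},{"delta_pos":[0,0,0],"dr":[0,0,0]},{"delta_pos":[0,0,0],"dr":[0,0,0]},{"delta_pos":[0,0,0],"dr":[0,0,0]},{"delta_pos":[0,0,0],"dr":[0,0,0]},{"delta_pos":[0,0,0],"dr":[0,0,0]},{"delta_pos":[0,0,0],"dr":[0,0,0]}]' -0.2 12
python3 -m handwheel '[{"delta_pos":[0,0,-0.2],"dr":[0,0,0]},{"delta_pos":[0,0,-0.2],"dr":[0,0,0]},{"delta_pos":[0,0,-0.15],"dr":[0,0,0]},{"delta_pos":[0,0,-0.1],"dr":[0,0,0]},{"delta_pos":[0,0,0],"dr":[0,0,0]}]'
python3 -m handwheel '[{"delta_pos":[0,0,0],"dr":[0,0,0]},{"delta_pos":[0,0,0],"dr":[0,0,0]},{"delta_pos":[0,0,0],"dr":[0,0,0]},{"delta_pos":[0,0,0],"dr":[0,0,0]},{"delta_pos":[0,0,0],"dr":[0,0,0]},{"delta_pos":[0,0,0],"dr":[0,0,0]},{"delta_pos":[0,0,0],"dr":[0,0,0]},{"delta_pos":[0,0,0],"dr":[0,0,0]},{"delta_pos":[0,0,0],"dr":[0,0,0]}]' 1 12
```

```text
t: 6.5
eef_pos: [0.5113, -0.0114, 0.0921]
ee_rot: [3.142, -0.0, -2.693]
force: [-0.3, -0.1, -0.3]
width: 0.0495
gripper_force: 0.0
t: 7.0
eef_pos: [0.5109, -0.0116, 0.072]
ee_rot: [3.141, -0.001, -2.693]
force: [-0.2, -0.2, 0.4]
width: 0.0526
gripper_force: 0.0
t: 7.9
eef_pos: [0.5114, -0.0114, 0.0727]
ee_rot: [3.142, 0.0, -2.693]
force: [0.0, -0.3, 0.5]
width: 0.0113
gripper_force: 12.0
```

Pinched (11.3 mm, 12 N). Now the lift by 16 mm along the arc.

```bash
python3 -m handwheel '[{"delta_pos":[-0.03,0.06,0.11],"dr":[0,0,0]},{"delta_pos":[-0.03,0.06,0.11],"dr":[0,0,0]},{"delta_pos":[-0.03,0.06,0.11],"dr":[0,0,0]},{"delta_pos":[-0.03,0.06,0.11],"dr":[0,0,0]},{"delta_pos":[-0.03,0.06,0.11],"dr":[0,0,0]},{"delta_pos":[0,0,0],"dr":[0,0,0]},{"delta_pos":[0,0,0],"dr":[0,0,0]}]'
python3 - <<'E'
from h import *
grab_frame('wrist')
s=get_state();T=np.array(s['eef_pos'])
for q in('latch_grip','latch_tooth'):
  r=mark_of('wrist',q);print(q,[(i['location'],i['conf']) for i in r[:1]])
print(T,proj('wrist',T+[0,0,.0175]))
E
```

```text
t: 8.6
eef_pos: [0.5069, -0.0023, 0.0893]
ee_rot: [-3.142, 0.0, -2.693]
force: [2.4, 1.0, -3.9]
width: 0.0115
gripper_force: 12.0
latch_grip [([320.0, 265.5], 0.66)]
latch_tooth [([286.5, 222.5], 0.88)]
[ 0.50690546 -0.002414    0.08922179] [320.9496598  265.37936601]
```

```bash
python3 -m handwheel '[{"delta_pos":[0.058,-0.12,0],"dr":[0,0,0]},{"delta_pos":[0.058,-0.12,0],"dr":[0,0,0]},{"delta_pos":[0.058,-0.12,0],"dr":[0,0,0]},{"delta_pos":[0.058,-0.12,0],"dr":[0,0,0]},{"delta_pos":[0.058,-0.12,0],"dr":[0,0,0]},{"delta_pos":[0.058,-0.12,0],"dr":[0,0,0]},{"delta_pos":[0.058,-0.12,0],"dr":[0,0,0]}]'
python3 -m handwheel '[{"delta_pos":[0.058,-0.12,0],"dr":[0,0,0]},{"delta_pos":[0.058,-0.12,0],"dr":[0,0,0]},{"delta_pos":[0.058,-0.12,0],"dr":[0,0,0]},{"delta_pos":[0.058,-0.12,0],"dr":[0,0,0]},{"delta_pos":[0,0,0],"dr":[0,0,0]},{"delta_pos":[0,0,0],"dr":[0,0,0]}]'
python3 - <<'E'
from h import *
im=save('wrist','w5')
s=get_state();T=np.array(s['eef_pos']);print(T,s['force'],s['width'])
for q in('latch_grip','latch_tooth'):
  r=mark_of('wrist',q);print(q,[(i['location'],i['conf']) for i in r[:1]])
print((T[:2]-[.5114,-.0114])@[.432,-.902])
E
```

```text
t: 9.45
eef_pos: [0.5191, -0.028, 0.0891]
ee_rot: [3.142, -0.0, -2.693]
force: [0.6, 3.0, -4.7]
width: 0.0116
gripper_force: 12.0
t: 10.05
eef_pos: [0.526, -0.0422, 0.0892]
ee_rot: [-3.141, -0.0, -2.693]
force: [0.4, 2.9, -5.5]
width: 0.0114
gripper_force: 12.0
[ 0.52591884 -0.04214741  0.08919439] [ 0.0158299   3.12222262 -5.12412316] 0.011323826771195412
latch_grip [([319.6, 261.9], 0.91)]
latch_tooth [([290.9, 225.1], 0.96)]
0.034006304795781886
```

```bash
python3 -m handwheel '[{"delta_pos":[0.043,-0.09,0],"dr":[0,0,0]},{"delta_pos":[0.043,-0.09,0],"dr":[0,0,0]},{"delta_pos":[0.043,-0.09,0],"dr":[0,0,0]},{"delta_pos":[0.043,-0.09,0],"dr":[0,0,0]},{"delta_pos":[0.043,-0.09,0],"dr":[0,0,0]},{"delta_pos":[0,0,0],"dr":[0,0,0]}]'
python3 -m handwheel '[{"delta_pos":[0.029,-0.06,0],"dr":[0,0,0]},{"delta_pos":[0.029,-0.06,0],"dr":[0,0,0]},{"delta_pos":[0.029,-0.06,0],"dr":[0,0,0]},{"delta_pos":[0,0,0],"dr":[0,0,0]},{"delta_pos":[0,0,0],"dr":[0,0,0]}]'
python3 - <<'E'
from h import *
s=get_state();T=np.array(s['eef_pos']);f=np.array(s['force']);print((T[:2]-[.5114,-.0114])@[.432,-.902]+.012,f[:2]@[.432,-.902],f,T)
E
```

```text
t: 10.8
eef_pos: [0.532, -0.055, 0.0886]
ee_rot: [3.14, -0.001, -2.693]
force: [-0.6, 7.0, -7.5]
width: 0.0116
gripper_force: 11.9
t: 11.3
eef_pos: [0.5344, -0.0601, 0.0885]
ee_rot: [3.14, -0.001, -2.693]
force: [0.6, 7.0, -8.1]
width: 0.0114
gripper_force: 11.9
0.0658880566417442 -6.067607828283874 [ 0.62516604  7.02625228 -8.07095794] [ 0.53443038 -0.06011278  0.08850271]
```

```bash
cat > st.py <<'E'
from h import *
s=get_state();T=np.array(s['eef_pos']);f=np.array(s['force']);print('c',((T[:2]-[.5114,-.0114])@[.432,-.902]+.012)*1e3,'fx',f[:2]@[.432,-.902],'fz',f[2],'z',T[2])
E
python3 -m handwheel '[{"delta_pos":[0.015,-0.03,0],"dr":[0,0,0]},{"delta_pos":[0.015,-0.03,0],"dr":[0,0,0]},{"delta_pos":[0.015,-0.03,0],"dr":[0,0,0]},{"delta_pos":[0,0,0],"dr":[0,0,0]}]' 1 25 |tail -1; python3 st.py
python3 -m handwheel '[{"delta_pos":[0.015,-0.03,0],"dr":[0,0,0]},{"delta_pos":[0.015,-0.03,0],"dr":[0,0,0]},{"delta_pos":[0,0,0],"dr":[0,0,0]}]' |tail -1; python3 st.py
python3 -m handwheel '[{"delta_pos":[0.015,-0.03,0],"dr":[0,0,0]},{"delta_pos":[0,0,0],"dr":[0,0,0]},{"delta_pos":[0,0,0],"dr":[0,0,0]}]' |tail -1; python3 st.py
```

```text
gripper_force: 24.9
c 68.73582161747318 fx -7.292524423634841 fz -8.356351231780923 z 0.08835178750233333
gripper_force: 24.9
c 70.6802386414302 fx -7.701230031382346 fz -9.746862749270488 z 0.08827737141202295
gripper_force: 24.9
c 71.58846595796493 fx -7.132062798415337 fz -9.602245865729103 z 0.08826600003805238
```

```bash
for i in 1; do python3 -m handwheel '[{"delta_pos":[0.015,-0.03,0],"dr":[0,0,0]},{"delta_pos":[0,0,0],"dr":[0,0,0]},{"delta_pos":[0,0,0],"dr":[0,0,0]}]' |tail -1; python3 st.py; done
python3 -m handwheel '[{"delta_pos":[0.015,-0.03,0],"dr":[0,0,0]},{"delta_pos":[0,0,0],"dr":[0,0,0]},{"delta_pos":[0,0,0],"dr":[0,0,0]}]' |tail -1; python3 st.py
```

```text
gripper_force: 24.9
c 72.58557732410719 fx -7.401388289765231 fz -8.334331629500339 z 0.08825297140855548
gripper_force: 24.9
c 73.55656665237784 fx -7.906330183897776 fz -9.687601194321097 z 0.08823740324058604
```

```bash
python3 -m handwheel '[{"delta_pos":[0.015,-0.03,0],"dr":[0,0,0]},{"delta_pos":[0,0,0],"dr":[0,0,0]},{"delta_pos":[0,0,0],"dr":[0,0,0]}]' |tail -1; python3 st.py
python3 -m handwheel '[{"delta_pos":[0.015,-0.03,0],"dr":[0,0,0]},{"delta_pos":[0,0,0],"dr":[0,0,0]},{"delta_pos":[0,0,0],"dr":[0,0,0]}]' |tail -1; python3 st.py
```

```text
gripper_force: 24.9
c 74.51834842175406 fx -7.370203979862168 fz -9.542375377186223 z 0.08817683044388072
gripper_force: 24.9
c 75.4831724582843 fx -7.529873405762942 fz -9.579446393991297 z 0.08815602477800977
```

```bash
python3 -m handwheel '[{"delta_pos":[0.015,-0.03,0],"dr":[0,0,0]},{"delta_pos":[0,0,0],"dr":[0,0,0]},{"delta_pos":[0,0,0],"dr":[0,0,0]}]' |tail -1; python3 st.py
```

```text
gripper_force: 24.9
c 76.48200997479618 fx -7.966783407448288 fz -8.980528840690448 z 0.08815583140623857
```

```bash
python3 -m handwheel '[{"delta_pos":[0.015,-0.03,0],"dr":[0,0,0]},{"delta_pos":[0,0,0],"dr":[0,0,0]},{"delta_pos":[0,0,0],"dr":[0,0,0]}]' |tail -1; python3 st.py
python3 - <<'E'
from h import *
im=save('wrist','w6');cv2.imwrite('pics/w6c.png',cv2.resize(im[120:300,140:400],None,fx=3,fy=3,interpolation=cv2.INTER_CUBIC)[:,:,::-1])
E
```

```text
gripper_force: 24.9
c 77.43919551284141 fx -8.870063408746814 fz -10.493480667351282 z 0.08811720390258715
```

View pics/w6c.png

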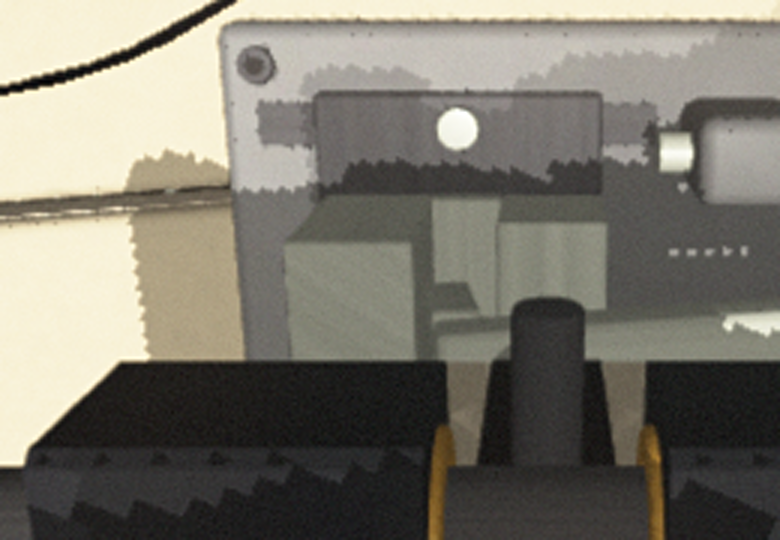

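```bash
python3 - <<'E'
from h import *
P=lambda u,v,z:onz('wrist',(140+u/3,120+v/3),z)[:2]
X=np.array([.432,-.902])
T=np.array(get_state()['eef_pos'])[:2]
r=lambda n,p:print(n,round((p-T)@X*1e3,1),round((p-T)@[.902,.432]*1e3,1))
r('wall',P(413,243,.06));r('wall',P(411,350,.06));r('landfront',P(607,225,.044));r('landback',P(498,225,.044))
for z in(.078,.081,.085):r('bar tip',P(434,330,z))
r('tooth?',P(433,285,.05));r('tooth?',P(470,285,.05));r('grip',P(548,305,.106))
E
```

```text
wall 25.7 -19.1
wall 26.9 3.6
landfront -13.8 -18.6
landback 9.5 -18.6
bar tip 20.0 -7.6
bar tip 19.6 -8.7
bar tip 19.2 -10.2
tooth? 23.1 -7.1
tooth? 15.3 -7.1
grip -0.8 -22.2
```

In this picture the wall's front edge is at crop x≈413, the land's back edge at ≈498, and the bar's end at ≈434. The tooth is over the notch, about touching the back wall, which matches the predicted play of c 71.5–77.5. I'll back off 3 mm and lower along the arc.

```bash
python3 -m handwheel '[{"delta_pos":[-0.02,0.045,0],"dr":[0,0,0]},{"delta_pos":[-0.023,0.045,0],"dr":[0,0,0]},{"delta_pos":[0.033,-0.069,-0.087],"dr":[0,0,0]},{"delta_pos":[0.033,-0.069,-0.087],"dr":[0,0,0]},{"delta_pos":[0,0,0],"dr":[0,0,0]}]'|head -1; python3 st.py
python3 -m handwheel '[{"delta_pos":[0.026,-0.054,-0.08],"dr":[0,0,0]},{"delta_pos":[0.026,-0.054,-0.08],"dr":[0,0,0]},{"delta_pos":[0,0,0],"dr":[0,0,0]}]'|head -1; python3 st.py
```

```text
t: 14.65
c 79.44315507850605 fx -8.87896079626949 fz -5.677502893446211 z 0.08316084531016558
t: 14.95
c 83.12407531873431 fx -7.060531880963008 fz -4.779560744619636 z 0.0785123698903102
```

```bash
python3 -m handwheel '[{"delta_pos":[0.027,-0.057,-0.1],"dr":[0,0,0]},{"delta_pos":[0.027,-0.057,-0.1],"dr":[0,0,0]},{"delta_pos":[0,0,0],"dr":[0,0,0]},{"delta_pos":[0,0,0],"dr":[0,0,0]}]'|head -1; python3 st.py
```

```text
t: 15.35
c 87.62995796350373 fx -6.329377048092507 fz 8.052219479601634 z 0.07429660441240493
```

The bar is down, with 8 N upward reaction. I'll ease off, open and withdraw straight up.

```bash
python3 -m handwheel '[{"delta_pos":[-0.015,0.03,0.02],"dr":[0,0,0]},{"delta_pos":[-0.015,0.03,0.02],"dr":[0,0,0]},{"delta_pos":[-0.015,0.03,0],"dr":[0,0,0]},{"delta_pos":[0,0,0],"dr":[0,0,0]}]'|head -1; python3 st.py
python3 -m handwheel '[{"delta_pos":[0,0,0],"dr":[0,0,0]},{"delta_pos":[0,0,0],"dr":[0,0,0]},{"delta_pos":[0,0,0],"dr":[0,0,0]},{"delta_pos":[0,0,0],"dr":[0,0,0]},{"delta_pos":[0,0,0],"dr":[0,0,0]},{"delta_pos":[0,0,0],"dr":[0,0,0]}]' -0.3; python3 st.py
python3 -m handwheel '[{"delta_pos":[0,0,0.4],"dr":[0,0,0]},{"delta_pos":[0,0,0.6],"dr":[0,0,0]},{"delta_pos":[0,0,0.8],"dr":[0,0,0]},{"delta_pos":[0,0,0.8],"dr":[0,0,0]},{"delta_pos":[0,0,0.8],"dr":[0,0,0]},{"delta_pos":[0,0,0],"dr":[0,0,0]},{"delta_pos":[0,0,0],"dr":[0,0,0]}]'|head -2
python3 - <<'E'
from h import *
np.set_printoptions(precision=4,suppress=True)
grab_frame('wrist');X=np.array([.432,-.902])
for q,z in(('latch_grip',.09),('latch_tooth',.03),('keeper_middle',.012)):
  for i in mark_of('wrist',q)[:1]:
    p=onz('wrist',i['location'],z);print(q,i['location'],i['conf'],p,(p[:2]-[.5114,-.0114])@X*1e3)
im=save('wrist','w7');cv2.imwrite('pics/w7c.png',cv2.resize(im[100:300,120:440],None,fx=2.4,fy=2.4,interpolation=cv2.INTER_CUBIC)[:,:,::-1])
E
```

```text
t: 15.75
c 84.18659559100979 fx -6.218157807209232 fz -0.15219861490058278 z 0.07463936615707646
t: 16.35
eef_pos: [0.543, -0.0773, 0.0744]
ee_rot: [-3.141, -0.0, -2.693]
force: [-1.1, 0.8, 0.1]
width: 0.0531
gripper_force: 0.0
c 85.04881099611578 fx -1.1658511617932337 fz 0.07564702615121385 z 0.07438400790381548
t: 17.05
eef_pos: [0.5433, -0.077, 0.1775]
latch_grip [322.6, 200.9] 0.62 [ 0.5394 -0.0773  0.09  ] 71.49735872428921
latch_tooth [316.0, 184.6] 0.97 [ 0.5426 -0.0824  0.03  ] 77.49660896737875
keeper_middle [323.1, 183.2] 0.81 [ 0.5421 -0.0751  0.012 ] 70.72182200166992
```

View pics/w7c.png

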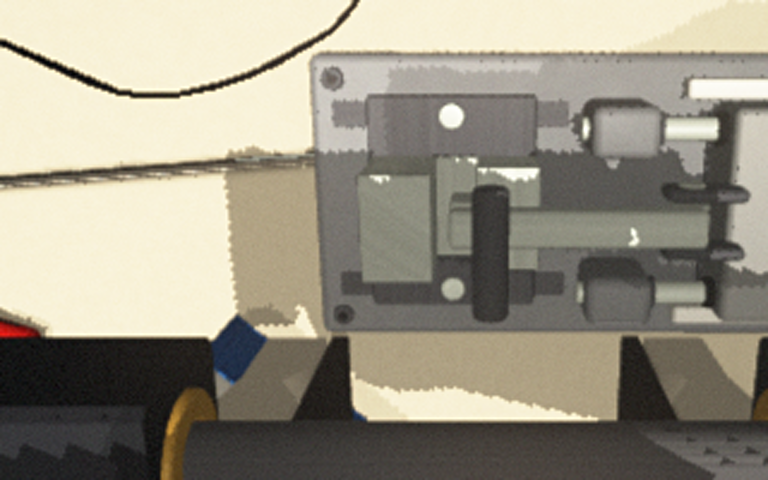

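The view shows the carriage held in: grip at D≈71.5 mm, exactly the predicted locked position, with the bar's end in the notch at crop (450,230). To make sure the bar is seated, I'll press the grip gently with the fingers shut.

```bash
python3 -m handwheel '[{"delta_pos":[-0.02,0.05,-0.5],"dr":[0,0,0]},{"delta_pos":[0,0,-0.5],"dr":[0,0,0]},{"delta_pos":[0,0,-0.5],"dr":[0,0,0]},{"delta_pos":[0,0,-0.5],"dr":[0,0,0]},{"delta_pos":[0,0,-0.3],"dr":[0,0,0]},{"delta_pos":[0,0,-0.25],"dr":[0,0,0]},{"delta_pos":[0,0,0],"dr":[0,0,0]},{"delta_pos":[0,0,0],"dr":[0,0,0]}]' 1 12|head -2; python3 st.py
python3 -m handwheel '[{"delta_pos":[0,0,-0.1],"dr":[0,0,0]},{"delta_pos":[0,0,-0.05],"dr":[0,0,0]},{"delta_pos":[0,0,0],"dr":[0,0,0]}]'|tail -2; python3 st.py
python3 -m handwheel '[{"delta_pos":[0,0,-0.05],"dr":[0,0,0]},{"delta_pos":[0,0,0],"dr":[0,0,0]}]'|tail -2; python3 st.py
```

```text
t: 18.1
eef_pos: [0.5426, -0.0757, 0.1001]
c 83.43503366094444 fx 0.5703031836821092 fz 0.8252806043696491 z 0.10009949635211736
width: 0.0003
gripper_force: 0.0
c 83.27145799595085 fx 0.7097186151143917 fz -0.2943935071624467 z 0.09538689794759017
width: 0.0004
gripper_force: 0.0
c 83.27578684482089 fx 0.3510144310024965 fz -0.3232724513874898 z 0.09376206008722437
```

```bash
python3 -m handwheel '[{"delta_pos":[0,0,-0.08],"dr":[0,0,0]},{"delta_pos":[0,0,-0.05],"dr":[0,0,0]},{"delta_pos":[0,0,0],"dr":[0,0,0]}]'|tail -1; python3 st.py
python3 -m handwheel '[{"delta_pos":[0,0,-0.04],"dr":[0,0,0]},{"delta_pos":[0,0,0],"dr":[0,0,0]}]'|tail -1; python3 st.py
python3 -m handwheel '[{"delta_pos":[0,0,-0.03],"dr":[0,0,0]},{"delta_pos":[0,0,0],"dr":[0,0,0]}]'|tail -1; python3 st.py
```

```text
gripper_force: 0.0
c 83.23462490352684 fx 0.48788272453684284 fz -0.2345810637323347 z 0.08961806960059512
gripper_force: 1.5
c 83.39731921861821 fx -0.4787799246761714 fz 3.2788707887150537 z 0.08906747666592592
gripper_force: 4.3
c 83.52379760571105 fx -1.9481570399810026 fz 8.595482774348547 z 0.08875545632538796
```

Contact comes at z = 0.089, the same height as with the bar down at the start, so the bar is fully seated. Now withdrawing and handing in.

```bash
python3 -m handwheel '[{"delta_pos":[0,0,0.2],"dr":[0,0,0]},{"delta_pos":[0,0,0.6],"dr":[0,0,0]},{"delta_pos":[0,0,0.8],"dr":[0,0,0]},{"delta_pos":[0,0,0.8],"dr":[0,0,0]},{"delta_pos":[0,0,0],"dr":[0,0,0]},{"delta_pos":[0,0,0],"dr":[0,0,0]},{"delta_pos":[0,0,0],"dr":[0,0,0]},{"delta_pos":[0,0,0],"dr":[0,0,0]}]'|head -2; python3 st.py
python3 - <<'E'
from h import *
grab_frame('wrist')
for i in mark_of('wrist','latch_grip')[:1]:
    p=onz('wrist',i['location'],.09);print((p[:2]-[.5114,-.0114])@[.432,-.902]*1e3,i['conf'])
print(job_done())
E
```

```text
t: 20.1
eef_pos: [0.5418, -0.0757, 0.1589]
c 83.08073963059319 fx -0.19670563654916148 fz -0.027676488132866425 z 0.15893123073167845
72.12707239958604 0.81
the job is handed in; nothing more can be done
None
```

The carriage is about 72 mm in and stays there with the bar fully down in the keeper's notch; the job was handed in at about 20 s with the gripper clear, but the call returned no verdict, so the pass itself is unconfirmed.

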